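# Set the dip tube of a culture vessel to its marked depth and lock it

### The job

The steel sampling tube of the culture vessel stands too high in its inclined port. Release its clamp by swinging the red lever well away from you, slide the tube down along the port until the lower edge of its yellow band is level with the port's top face, then swing the lever fully shut again so that the tube stays locked there. Its rubber seal springs back a little when you let go, so judge the depth with the tube left alone; never force the tube through the shut clamp or strain the lever, and leave the bottle, the beaker and the timer where they stand.

Things in the scene. Friction and masses are not known exactly. Their poses are not given: they have to be found in the camera images.
- culture_vessel: The vessel, fixed to the bench: glass jar 116 mm wide on a round white stirrer 156 mm wide, 24 mm high; steel lid 136 mm wide, its top 122 mm above the bench. Origin: centre of its underside; x to its back (roughly away from the robot), y to its left, z up. On the lid behind the port: a blue plug 15 mm high near the far rim, a white vent filter 36 mm wide and 36 mm high at the right rear.
- port_face (a point): Centre of the top face of the inclined port, an aluminium collar 34 mm wide with a lug, with a black rubber seal in its mouth, on the front of the lid and 35 mm above it. Axes: z out of the port along the bore, leaning 30 degrees from vertical towards the vessel's front (the robot's side); y level, to the vessel's left; x to the back and up, at right angles to the bore.
- band_edge (a point): Mark of the right depth: point on the tube's axis at the lower edge of its yellow band (6 mm wide). Starts 30 to 60 mm above port_face, slides along the port's z only; axes as port_face. Clamp open: about 9 N along the bore moves it, and it springs back 3 to 4 mm when let go (rubber seal), then stays. Clamp shut: holds about 14 N. No stop at the mark, only 12 mm past it.
- cap_top (a point): Centre of the flat top of the black cap on the tube's upper end, 34 mm along the tube above band_edge. The cap is 22 mm wide and 20 mm high (underside 14 mm above band_edge), square to the tube; the tube can be pushed here with closed fingers. Axes as those of port_face (z along the tube, outwards).
- dip_tube: The steel sampling tube, 12 mm thick, with its band and black cap, 154 mm long, 180 g; its origin is the point band_edge.
- clamp_lever (a joint): Angle of the red lever, rad. 0: shut, pointing along +y of port_face; grows as it swings towards +x of port_face (away from the robot), square to the bore; 1.57 points along +x, stop at 1.65. Starts at 0 to 0.05, stays where left. The cam bites below about 0.55 and holds firmly below 0.2. About 2 to 4 N at the knob turn it when free; in the biting part 4 to 9 N.
- lever_pivot (a point): Point on the lever's pivot axis, which is parallel to the bore: 16.9 mm along x and 4 mm along z from port_face. A steel hub 17 mm wide, its top 4 mm above this point.
- lever_knob (a point): Centre of the red ball (17 mm wide) at the lever's free end, 70 mm from the pivot axis and 8 mm further out along the port's z than lever_pivot. The red bar next to it is 12 mm thick and runs down to the hub. The ball is free all round, with at least 40 mm of air below it.
- bottle_pbs: Bystander: reagent bottle with orange cap, 56 mm wide, 113 mm high, to the right of the vessel; origin at the centre of its underside.
- beaker_a: Bystander: small glass beaker, 49 mm wide, 60 mm high, to the left of the vessel; origin at the centre of its underside.
- timer_b: Bystander: blue bench timer, 62 x 62 x 18 mm, lying at the right front of the vessel; origin at the centre of its underside.

How it is judged:
By the outcome, as a careful person would: the job done as asked, in the order asked, and still so for the second after the job is handed in, with the robot touching nothing.
It also fails if it takes over 72 s, if anything falls off the work surface, if the arm or the gripper's body presses on something with over 40 N, if the wrist force passes 120 N, or if a joint passes its speed limit or range.

### The arm

A 6-joint arm with a two-finger parallel gripper is mounted at the origin on a cart in front of the work surface, level with it; the furniture and walls round the work are solid. World frame = base frame: x ahead of the robot, y to its left, z up, the work surface at z = 0. Lengths are in m, angles in rad, forces in N, time in s.
With the tool pointing down it reaches from about 0.2 to 0.875 m from the base axis. Payload 3.4 kg.
Tool frame: the origin (TCP) lies at the very end of the fingers, on their centre line; the grasp point (between the pads) lies 19 mm behind it; x points along the fingers, y is the direction in which the jaws open and shut, and the axes are right-handed (so a half turn about x gives the same grasp; the last joint's range is limited). The gripper opens to 94 mm and grips with 3 to 60 N. Pads are 16 mm wide; open, the fingers measure 119 mm over their backs; the gripper's body (75 mm by 177 mm) begins 78 mm behind the grasp point.
Start: joints at [-1.432, 0.276, 1.505, -0, 1.361, -0.121], TCP at [0.148, -0.556, 0.177] pointing down, gripper open.
Joint ranges: [-2.89, 2.89], [-0.75, 2.08], [0.22, 2.7], [-1.18, 4.32], [0.11, 2.71], [-2.7, 2.7]. Speed limits (rad/s): [2.57, 2.57, 3.14, 3.14, 3.14, 3.14].

### API

Orientations are given as a rotation vector (axis times angle).
In Python, from bench import arm gives the robot as it stands. Calls block until the motion is done:
- arm.move_pose(position, orientation): joint-space move of the TCP to a pose.
- arm.line_to(position, rotation=None, max_speed=0.15, stop_force=None): straight line of the TCP; rotation=None keeps the orientation; max_speed is the mean speed in m/s. With stop_force (N) it stops when the force on the tool has changed by that much, and returns True; else False.
- arm.movej(angles): joint-space move.
- arm.gripper_open() and arm.clamp(grip_force=None): open the fingers fully, or close them until they stop; grip_force is the grip in N (None keeps the last).
- arm.dwell(seconds).
- arm.ik(position, orientation): joint angles nearest the present ones, or None.
- arm.grab_frame(name): name is "scene" or "top"; returns the picture (420x560x3 uint8, blue, green, red); there is no depth.
- arm.get_calibration(name): a dict with "fx", "fy", "cx", "cy" (pixels), "pose" (4x4, takes a point from camera to world coordinates). Camera axes: x right, y down, z forward; pixel columns grow to the right and rows downward; lengths in m; the calibration is good to about 2 mm. A picture is of the moment at which its call begins. get_calibration takes no time and is no camera call.
A pose or a line that the arm cannot do raises arm.PlanningError and nothing moves.
- arm.finish_job(): hands the job in, once; it reports no verdict.
Trained networks look in the newest picture that a camera, given by its name, has taken for a name from the list of things; names that differ only in an ending like _2 or _b are one class to them, and where a whole thing is asked for, a point or a joint stands for the part that bears it (a point fixed in the world has none). Each returns a list of dicts, best first, with "score" (0 to 1); they miss things now and then, are a little off and sometimes report something else, mostly with a low value. They report only what shows in the picture. A call takes as long as a camera call.
- arm.spot_in(camera, query): "rect" ([left, top, right, bottom] in pixels, round what is visible of it).
- arm.place_of(camera, query): "position" ([column, row] in pixels: a listed point, or the origin of a listed thing).
Readings, each from a call of its own:
- arm.current_time(): time.
- arm.current_q(): joint angles.
- arm.current_joint_velocities(): joint speeds.
- arm.current_joint_efforts(): joint torques, N m.
- arm.current_ee_pos(): TCP position.
- arm.current_orientation(): TCP orientation.
- arm.current_force(): force on the tool from outside, world axes, zero at the start.
- arm.current_ft_torque(): the same for the moment, N m.
- arm.current_gripper_width(): opening from 0.0 (shut) to 1.0 (fully open).
Only numpy, scipy, OpenCV 4.12 (cv2) and the standard library are available. Lean on these libraries where they do the work, as an engineer would, in place of code of your own. Each camera call takes 0.05 s, during which the arm holds its last target.

## Working session

There is one attempt and no reset: what is moved stays moved. The work goes in short steps, each a Python script; the robot and the scene stay as the last script left them, time stands still between calls to the robot, and variables do not carry over. Pictures are saved under pics/ and viewed, and the job is handed in when it is done.

```bash
ls; mkdir -p pics
python3 - <<'E'
from bench import arm
import cv2, numpy as np
np.set_printoptions(precision=4,suppress=True)
for n in ("scene","top"):
    im=arm.grab_frame(n); cv2.imwrite(f"pics/{n}0.png",im)
    c=arm.get_calibration(n); print(n,c["fx"],c["fy"],c["cx"],c["cy"]); print(np.array(c["pose"]))
    for q in ("port_face","band_edge","cap_top","lever_pivot","lever_knob","culture_vessel"):
        print(q,[(np.round(d["position"],1),round(d["score"],2)) for d in arm.place_of(n,q)][:3])
print(arm.current_time(), arm.current_ee_pos(), arm.current_orientation())
E
```

```text
pics
scene 420.8898563835036 420.8898563835036 283.2707134796084 210.55177973032096
[[-0.6282 -0.4635  0.6249 -0.0525]
 [-0.778   0.3704 -0.5074  0.4724]
 [ 0.0037 -0.8049 -0.5934  0.7363]
 [ 0.      0.      0.      1.    ]]
port_face [(array([328.5, 212.9]), 0.78)]
band_edge [(array([288.7, 297.9]), 0.73), (array([340.7, 198.1]), 0.68)]
cap_top [(array([345.8, 193.2]), 0.57)]
lever_pivot [(array([321.5, 207.9]), 0.43)]
lever_knob [(array([345.1, 193.1]), 0.6), (array([310.1, 216.5]), 0.47)]
culture_vessel [(array([304.7, 252.2]), 0.69), (array([289.2, 294.6]), 0.24)]
top 476.58407494930765 476.58407494930765 283.9011257303577 216.13299341406838
[[-0.0105 -0.9858  0.1678  0.3913]
 [-0.9998  0.0131  0.0139 -0.0223]
 [-0.0159 -0.1676 -0.9857  1.0686]
 [ 0.      0.      0.      1.    ]]
port_face [(array([333.8, 239.4]), 0.76)]
band_edge [(array([333.1, 242.8]), 0.63), (array([344.1, 250.9]), 0.54)]
cap_top [(array([345. , 261.3]), 0.7)]
lever_pivot [(array([331.5, 235.1]), 0.74), (array([297.4, 248.2]), 0.56)]
lever_knob [(array([297.4, 248.6]), 0.79)]
culture_vessel [(array([319. , 228.9]), 0.75), (array([374.9, 270.4]), 0.58)]
0.7 [ 0.1477 -0.5558  0.1774] [ 2.0828  0.2719 -2.0828]
```

View pics/scene0.png

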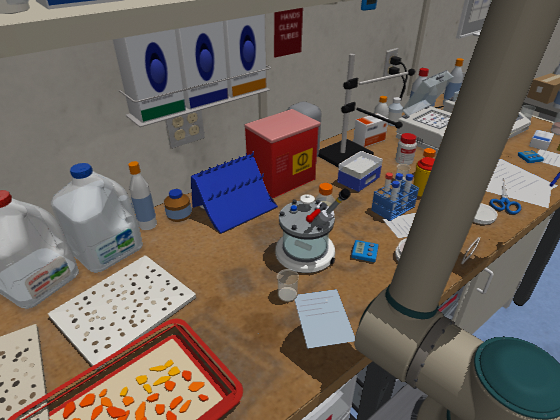

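View pics/top0.png

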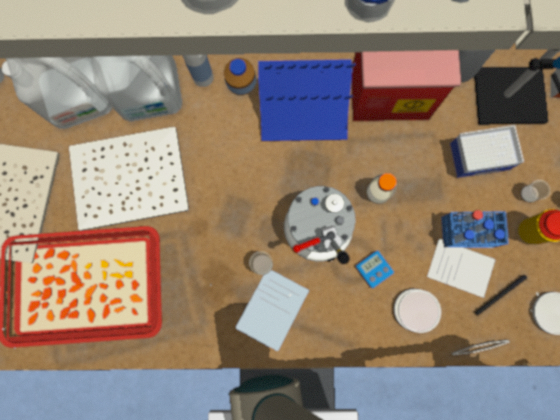

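Run:
```python
import cv2
a=cv2.imread("pics/scene0.png")[150:270,240:400]; cv2.imwrite("pics/sc0z.png",cv2.resize(a,None,fx=5,fy=5,interpolation=cv2.INTER_CUBIC))
a=cv2.imread("pics/top0.png")[180:300,260:420]; cv2.imwrite("pics/tp0z.png",cv2.resize(a,None,fx=5,fy=5,interpolation=cv2.INTER_CUBIC))
```

```text
(no output)
```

View pics/sc0z.png

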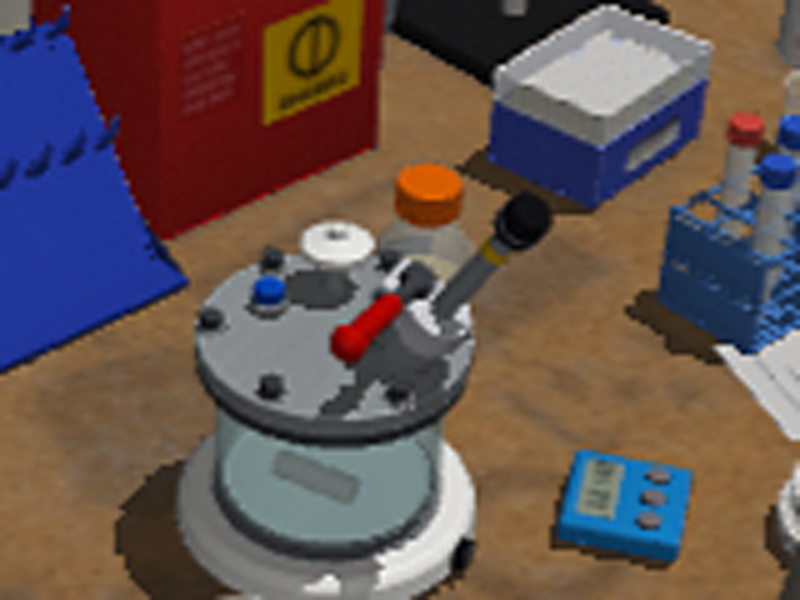

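View pics/tp0z.png

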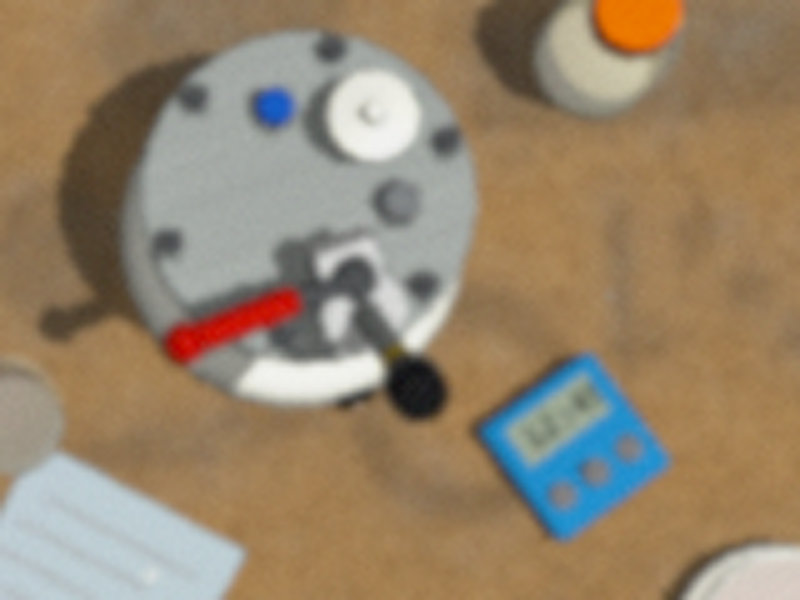

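The scene view shows the vessel with its red knob at about (310,218), the black cap at (345,192) and the band at (338,201). In the top view the knob is at (296,249) and the cap at (344,258). Next I'll fit the vessel pose from both views.

```bash
cat > geo.py <<'E'
import numpy as np, cv2
from scipy.optimize import least_squares
from scipy.spatial.transform import Rotation as R
from bench import arm
np.set_printoptions(precision=4,suppress=True)
CAL={n:arm.get_calibration(n) for n in("scene","top")}
def proj(n,p):
    c=CAL[n]; T=np.linalg.inv(np.array(c["pose"])); q=T[:3,:3]@p+T[:3,3]
    return np.array([c["fx"]*q[0]/q[2]+c["cx"],c["fy"]*q[1]/q[2]+c["cy"]])
def tri(uv):
    A=[];b=[]
    for n,(u,v) in uv.items():
        c=CAL[n];P=np.array(c["pose"]);d=P[:3,:3]@np.array([(u-c["cx"])/c["fx"],(v-c["cy"])/c["fy"],1]);d/=np.linalg.norm(d)
        M=np.eye(3)-np.outer(d,d);A.append(M);b.append(M@P[:3,3])
    A=np.vstack(A);b=np.hstack(b);x=np.linalg.lstsq(A,b,rcond=None)[0]
    return x,np.linalg.norm(A@x-b)
def axes(yaw):
    Rz=R.from_euler('z',yaw).as_matrix(); a=np.radians(30)
    z=np.array([-np.sin(a),0,np.cos(a)]);y=np.array([0,1,0]);x=np.cross(y,z)
    return Rz@np.c_[x,y,z]   # columns
def pts(P,yaw,s,th):
    A=axes(yaw); f=lambda *v: P+A@np.array(v)
    c,sn=np.cos(th),np.sin(th)
    return dict(port_face=P,band_edge=f(0,0,s),cap_top=f(0,0,s+.034),lever_pivot=f(.0169,0,.004),
       lever_knob=f(.0169+.07*sn,.07*c,.012),band_mid=f(0,0,s+.003))
E
python3 - <<'E'
from geo import *
obs={}
for n,off in(("scene",0),("top",0)):
    im=arm.grab_frame(n); hsv=cv2.cvtColor(im,cv2.COLOR_BGR2HSV)
    L=[]
    x0,x1,y0,y1={"scene":(270,365,170,250),"top":(285,365,220,280)}[n]
    sub=hsv[y0:y1,x0:x1].astype(int)
    red=((sub[...,0]<8)|(sub[...,0]>172))&(sub[...,1]>150)&(sub[...,2]>80)
    yel=(sub[...,0]>20)&(sub[...,0]<35)&(sub[...,1]>110)
    blk=(sub[...,2]<45)
    for k,m in(("red",red),("yel",yel),("blk",blk)):
        nn,lab,st,ce=cv2.connectedComponentsWithStats(m.astype(np.uint8))
        for i in range(1,nn):
            if st[i,4]>3: print(n,k,st[i,:4]+[x0,y0,0,0],st[i,4],ce[i]+[x0,y0])
# triangulate from hand readings
for k,uv in dict(knob=dict(scene=(310,218.3),top=(296.3,248.8)),cap=dict(scene=(345.5,192.7),top=(344.8,260)),port=dict(scene=(328,213),top=(333.5,240.5)),pivot=dict(scene=(322,207.5),top=(331,235))).items(): print(k,*tri(uv))
E
```

```text
scene red [270 170  46  28] 771 [286.9676 180.2127]
scene red [306 209  15  13] 90 [312.7222 215.0778]
scene yel [293 170  10   5] 28 [296.25   171.1786]
scene yel [336 198   7   5] 15 [338.3333 200.4667]
scene blk [339 188  12  12] 96 [344.2292 193.7708]
scene blk [293 201   3   3] 7 [293.8571 202.2857]
scene blk [316 201   3   3] 6 [316.6667 202.1667]
scene blk [322 208   3   2] 5 [323.2 208.6]
scene blk [280 213   4   3] 8 [281.125 214.25 ]
scene blk [280 225  51  14] 87 [304.5287 235.046 ]
scene blk [292 226   4   4] 10 [293.  227.9]
scene blk [317 228   4   2] 7 [318.7143 228.4286]
top red [293 238  27  15] 162 [305.4691 244.5309]
top yel [337 250   3   2] 6 [338.  250.5]
top blk [338 252  10  11] 86 [342.5814 256.9884]
knob [ 0.4796 -0.0333  0.1763] 0.0020458190791843973
cap [ 0.4559 -0.117   0.2209] 0.0011632647196527643
port [ 0.4974 -0.1066  0.1464] 0.003013152551335823
pivot [ 0.5082 -0.0995  0.1591] 9.452379049627875e-05
```

```bash
cat > fit.py <<'E'
from geo import *
O={"scene":dict(lever_knob=(310,218.2,1),cap_top=(345.6,192.6,1),band_mid=(338.3,200.5,1),port_face=(328,213,.5),lever_pivot=(322,207,.5)),
   "top":dict(lever_knob=(297,248.6,1),cap_top=(343.6,258,1),band_mid=(338.5,250.6,1),port_face=(333.5,241,.5),lever_pivot=(331,235.2,.7))}
def res(p,fixz=True):
    q=pts(p[:3],p[3],p[4],p[5])
    r=[w*(proj(n,q[k])-[u,v]) for n in O for k,(u,v,w) in O[n].items()]
    r=np.concatenate(r)
    e=[(p[5]-.025)/.02]
    if fixz: e.append((p[2]-.157)/.0005)
    return np.r_[r,e]
for fz in(False,True):
    s=least_squares(res,[.49,-.1,.157,.35,.045,.02],args=(fz,)); p=s.x
    print(p,np.degrees(p[3]),s.cost)
    q=pts(p[:3],p[3],p[4],p[5])
    for n in O:
        for k,(u,v,w) in O[n].items(): print(n,k,proj(n,q[k])-[u,v])
np.save("fit.npy",p)
E
python3 fit.py
python3 - <<'E'
import sys; sys.path.insert(0,'.')
from geo import *
p=np.load('fit.npy'); q=pts(p[:3],p[3],p[4],p[5]); print(q)
for n in CAL:
    im=arm.grab_frame(n); S=5; x0,y0={"scene":(260,160),"top":(270,200)}[n]
    a=cv2.resize(im[y0:y0+110,x0:x0+150],None,fx=S,fy=S,interpolation=cv2.INTER_CUBIC)
    A=axes(p[3])
    def dr(P,col):
        u=proj(n,P); c=((u-[x0,y0]+.5)*S).astype(int); cv2.circle(a,tuple(int(i) for i in c),2,col,-1)
    for t in np.linspace(0,2*np.pi,40):
        e=np.array([np.cos(t),np.sin(t),0])
        dr(p[:3]+A@(e*.017),(255,0,255)); dr(q["cap_top"]+A@(e*.011),(0,255,0)); dr(q["cap_top"]+A@(e*.011-[0,0,.02]),(0,255,0))
        dr(q["band_edge"]+A@(e*.006),(255,255,0))
        dr(q["lever_knob"]+.0085*e,(255,255,0)); dr(q["lever_pivot"]+A@(e*.0085+[0,0,.004]),(255,0,0))
    cv2.imwrite(f"pics/{n}_ov.png",a)
E
```

```text
[ 0.4947 -0.1035  0.1538  0.342   0.0425  0.0267] 19.596413396892906 3.136466131021232
scene lever_knob [-0.8045  0.5788]
scene cap_top [-0.8505 -0.04  ]
scene band_mid [-0.9265 -0.0606]
scene port_face [-0.8511 -1.6383]
scene lever_pivot [ 0.6103 -1.4633]
top lever_knob [0.2453 0.2361]
top cap_top [0.4362 0.1487]
top band_mid [0.8634 0.8074]
top port_face [-0.4665  1.2754]
top lever_pivot [0.1691 0.1782]
[ 0.4936 -0.1033  0.1569  0.3388  0.0404  0.0258] 19.411106177704557 4.061477132483118
scene lever_knob [-0.5424 -0.2575]
scene cap_top [-0.9833 -0.3314]
scene band_mid [-1.0549 -0.347 ]
scene port_face [-0.4976 -2.4265]
scene lever_pivot [ 0.9606 -2.277 ]
top lever_knob [0.1519 0.5746]
top cap_top [0.1248 0.1681]
top band_mid [0.582  0.8082]
top port_face [-0.4186  1.6715]
top lever_pivot [0.2311 0.5472]
{'port_face': array([ 0.4936, -0.1033,  0.1569]), 'band_edge': array([ 0.4745, -0.11  ,  0.1918]), 'cap_top': array([ 0.4585, -0.1157,  0.2213]), 'lever_pivot': array([ 0.5055, -0.0991,  0.1688]), 'lever_knob': array([ 0.4799, -0.0339,  0.1766]), 'band_mid': array([ 0.4731, -0.1105,  0.1944])}
```

View pics/scene_ov.png

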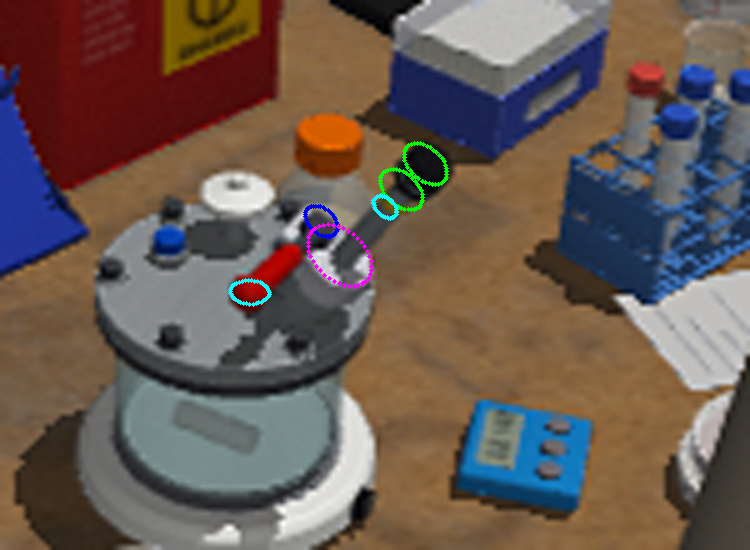

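View pics/top_ov.png

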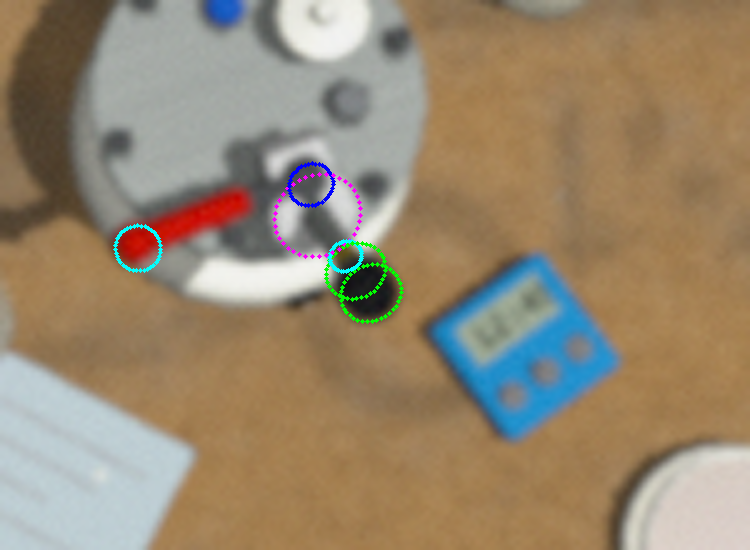

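Run:
```python
import cv2,numpy as np
from bench import arm
a=[]
for n,(x0,y0) in {"scene":(300,183),"top":(290,228)}.items():
    ims=np.mean([arm.grab_frame(n).astype(float) for _ in range(2)],0).astype(np.uint8)
    a.append(cv2.resize(ims[y0:y0+40,x0:x0+60],None,fx=12,fy=12,interpolation=cv2.INTER_CUBIC))
    cv2.imwrite(f"pics/{n}_zz.png",a[-1])
```

```text
(no output)
```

View pics/scene_zz.png

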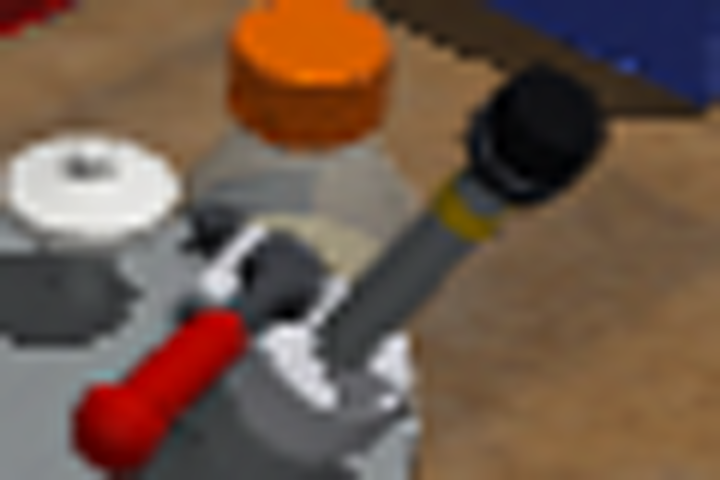

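View pics/top_zz.png

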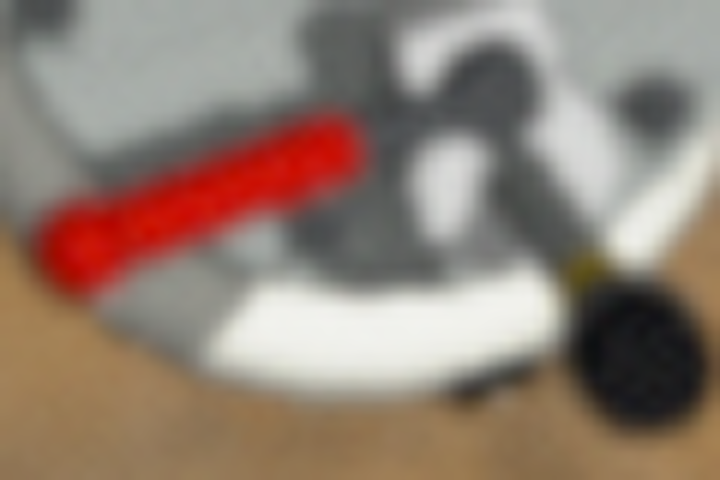

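```bash
cat > fit2.py <<'E'
from geo import *
O={"scene":dict(lever_knob=(309.25,218.1,1),cap_top=(345.6,192.3,1),band_mid=(338.4,199.8,1),port_face=(327.8,211.7,.4),hub=(323.7,205.4,.6)),
   "top":dict(lever_knob=(296.3,248.3,1),cap_top=(343.1,257.5,1),band_mid=(338.4,250.2,.7),hub=(330.5,234.6,1))}
def P(p):
    q=pts(p[:3],p[3],p[4],p[5]); q["hub"]=q["lever_pivot"]+axes(p[3])[:,2]*.003; return q
def res(p,fz=.0005,bs=1.):
    q=P(p); B={"scene":p[6:8],"top":p[8:10]}
    r=np.concatenate([w*(proj(n,q[k])+B[n]-[u,v])/.4 for n in O for k,(u,v,w) in O[n].items()])
    return np.r_[r,(p[5]-.025)/.02,(p[2]-.157)/fz,p[6:]/bs]
for fz in(.01,.0005):
    s=least_squares(res,[.49,-.1,.157,.35,.045,.02,0,0,0,0],args=(fz,)); p=s.x
    C=np.linalg.inv(s.jac.T@s.jac)
    print(p,np.degrees(p[3]),s.cost); print(np.sqrt(np.diag(C)))
    q=P(p);B={"scene":p[6:8],"top":p[8:10]}
    for n in O:
        for k,(u,v,w) in O[n].items(): print(n,k,proj(n,q[k])+B[n]-[u,v])
np.save("fit.npy",p[:6]);np.save("bias.npy",p[6:])
E
python3 fit2.py
```

```text
[ 0.4953 -0.1023  0.1552  0.3455  0.0437  0.0307  0.9458  0.2153 -0.442
 -0.588 ] 19.7980947159089 4.720752380883304
[0.0018 0.0018 0.0033 0.0136 0.0011 0.0144 0.6571 0.9244 0.8879 0.8777]
scene lever_knob [0.3234 0.4573]
scene cap_top [-0.1167 -0.285 ]
scene band_mid [-0.3122  0.1391]
scene port_face [-0.2201 -0.5018]
scene hub [-0.0292 -0.7378]
top lever_knob [-0.1492 -0.4255]
top cap_top [ 0.1371 -0.0831]
top band_mid [0.1362 0.4731]
top hub [0.0161 0.3709]
[ 0.4948 -0.1019  0.157   0.345   0.0435  0.03    0.9026  0.6459 -0.2876
 -0.7331] 19.768124225480186 4.877266439512949
[0.0016 0.0016 0.0005 0.0136 0.001  0.0144 0.6523 0.5124 0.8442 0.8385]
scene lever_knob [0.3275 0.4223]
scene cap_top [-0.1169 -0.3029]
scene band_mid [-0.3229  0.1421]
scene port_face [-0.1904 -0.5288]
scene hub [-0.0044 -0.7786]
top lever_knob [-0.1939 -0.3982]
top cap_top [ 0.1313 -0.0777]
top band_mid [0.1312 0.4595]
top hub [0.0444 0.3681]
```

```bash
cat >> geo.py <<'E'
p=np.load('fit.npy'); PF,YAW,S0=p[:3],p[3],p[4]; A=axes(YAW)
PIV=PF+A@np.array([.0169,0,0])
def rot(th,sg=1):
    x=-A[:,2]; y=sg*(A@np.array([np.cos(th),-np.sin(th),0])); return R.from_matrix(np.c_[x,y,np.cross(x,y)]).as_rotvec()
def knob(th,h=.012,r=.07): return PIV+A@np.array([r*np.sin(th),r*np.cos(th),h])
E
python3 - <<'E'
from geo import *
for sg in(1,-1):
    for th in(0,.4,.8,1.2,1.5):
        for dz in(-.014,.1):
            print(sg,th,dz,arm.ik(knob(th)+A[:,2]*dz,rot(th,sg)))
    for ph in (0,.4,.8,1.2,1.57): print('cap',sg,ph,arm.ik(PF+A[:,2]*.09,rot(ph,sg)))
E
```

```text
1 0 -0.014 [-0.5665 -0.0863  2.1087  0.5493  0.8586 -1.2214]
1 0 0.1 [-0.7398 -0.2438  1.9657  0.494   1.2012 -1.2152]
1 0.4 -0.014 [-0.5186 -0.0634  2.0506  0.5221  0.8667 -0.7485]
1 0.4 0.1 [-0.673  -0.2137  1.9128  0.476   1.1906 -0.7409]
1 0.8 -0.014 [-0.5044 -0.0324  1.9906  0.5063  0.8855 -0.3152]
1 0.8 0.1 [-0.6442 -0.1747  1.8573  0.4664  1.1922 -0.3055]
1 1.2 -0.014 [-0.5197  0.001   1.9378  0.5031  0.9094  0.0809]
1 1.2 0.1 [-0.6502 -0.1339  1.8079  0.4663  1.2026  0.093 ]
1 1.5 -0.014 [-0.546   0.0249  1.9072  0.5076  0.9271  0.358 ]
1 1.5 0.1 [-0.6727 -0.1054  1.7791  0.4715  1.213   0.3719]
cap 1 0 [-0.8546 -0.1325  1.9558  0.5311  1.168  -1.3747]
cap 1 0.4 [-0.8546 -0.1325  1.9558  0.5311  1.168  -0.9747]
cap 1 0.8 [-0.8546 -0.1325  1.9558  0.5311  1.168  -0.5747]
cap 1 1.2 [-0.8546 -0.1325  1.9558  0.5311  1.168  -0.1747]
cap 1 1.57 [-0.8546 -0.1325  1.9558  0.5311  1.168   0.1953]
-1 0 -0.014 [-0.5665 -0.0863  2.1087  0.5493  0.8586  1.9202]
-1 0 0.1 [-0.7398 -0.2438  1.9657  0.494   1.2012  1.9264]
-1 0.4 -0.014 [-0.5186 -0.0634  2.0506  0.5221  0.8667  2.393 ]
-1 0.4 0.1 [-0.673  -0.2137  1.9128  0.476   1.1906  2.4007]
-1 0.8 -0.014 None
-1 0.8 0.1 None
-1 1.2 -0.014 None
-1 1.2 0.1 None
-1 1.5 -0.014 None
-1 1.5 0.1 None
cap -1 0 [-0.8546 -0.1325  1.9558  0.5311  1.168   1.7668]
cap -1 0.4 [-0.8546 -0.1325  1.9558  0.5311  1.168   2.1668]
cap -1 0.8 [-0.8546 -0.1325  1.9558  0.5311  1.168   2.5668]
cap -1 1.2 None
cap -1 1.57 None
```

Run:
```python
from geo import *
th=.03
arm.line_to([.148,-.556,.33],max_speed=.3)
arm.move_pose(knob(th)+A[:,2]*.12,rot(th))
print(arm.current_time(), arm.current_ee_pos(),arm.current_force())
print(arm.line_to(knob(th)-A[:,2]*.014,max_speed=.08,stop_force=6))
print(arm.current_time(), arm.current_ee_pos(),arm.current_force())
b=[]
for n,(x0,y0) in {"scene":(270,170),"top":(270,190)}.items():
    b.append(cv2.resize(arm.grab_frame(n)[y0:y0+100,x0:x0+100],None,fx=4,fy=4,interpolation=cv2.INTER_CUBIC))
cv2.imwrite("pics/k1.png",np.hstack(b))
```

```text
3.775 [ 0.4249 -0.0537  0.281 ] [ 0.5204  0.2436 -0.2084]
False
5.6 [ 0.4877 -0.0304  0.1651] [-0.3788  0.0308  0.157 ]
```

View pics/k1.png

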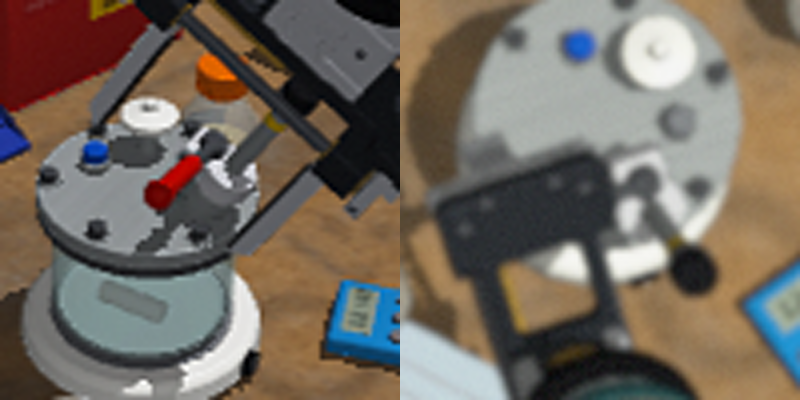

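The fingers straddle the knob and clear the cap. Next I'll grip it and swing it open along the arc.

```bash
cat > arc.py <<'E'
from geo import *
def arc(t0,t1,n,lim=14,sp=.09,off=.014):
    F0=arm.current_force()
    for th in np.linspace(t0,t1,n+1)[1:]:
        s=arm.line_to(knob(th)-A[:,2]*off,rot(th),max_speed=sp,stop_force=lim)
        F=A.T@np.array(arm.current_force()); t=[np.cos(th),-np.sin(th),0];r=[np.sin(th),np.cos(th),0]
        print(round(th,2),s,"tan %.1f rad %.1f ax %.1f"%(F@t,F@r,F[2]),"w %.3f"%arm.current_gripper_width(),round(arm.current_time(),2))
        if s: return th
    return t1
E
python3 - <<'E'
from arc import *
arm.clamp(15)
print(arm.current_gripper_width()*94, A.T@np.array(arm.current_force()),arm.current_time())
arc(.03,.33,2)
E
```

```text
0.39210850459535035 [-0.1435 -0.0366 -0.335 ] 7.1167
0.18 False tan 0.9 rad 0.1 ax -0.2 w 0.003 7.42
0.33 False tan 0.5 rad 0.8 ax 0.3 w 0.005 7.72
```

Run:
```python
from geo import *
print(arm.current_ee_pos(),knob(.33))
b=[]
for n,(x0,y0) in {"scene":(270,170),"top":(270,190)}.items():
    b.append(cv2.resize(arm.grab_frame(n)[y0:y0+100,x0:x0+100],None,fx=4,fy=4,interpolation=cv2.INTER_CUBIC))
cv2.imwrite("pics/k2.png",np.hstack(b))
```

```text
[ 0.5052 -0.0275  0.1747] [ 0.499  -0.03    0.1871]
```

View pics/k2.png

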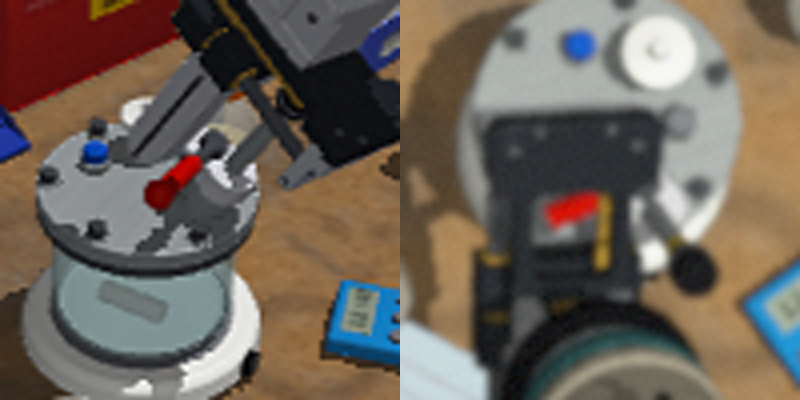

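Run:
```python
from geo import *
B=np.load("bias.npy");B={"scene":B[:2],"top":B[2:]}
tcp=np.array(arm.current_ee_pos()); X=R.from_rotvec(arm.current_orientation()).as_matrix()
b=[]
for n,(x0,y0) in {"scene":(275,165),"top":(275,205)}.items():
    S=8;im=cv2.resize(arm.grab_frame(n)[y0:y0+70,x0:x0+50],None,fx=S,fy=S,interpolation=cv2.INTER_CUBIC)
    for P,c in ((tcp,(0,255,0)),(tcp-X[:,0]*.019,(0,255,255)),(tcp-X[:,0]*.08,(0,255,255)),(knob(.03),(255,0,0)),(PF,(255,0,255)),(PIV+A[:,2]*.004,(255,255,0))):
        u=(proj(n,P)-[x0,y0]+.5)*S; cv2.circle(im,tuple(int(i) for i in u),4,c,-1)
    b.append(im)
cv2.imwrite("pics/k3.png",np.hstack(b))
```

```text
(no output)
```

View pics/k3.png

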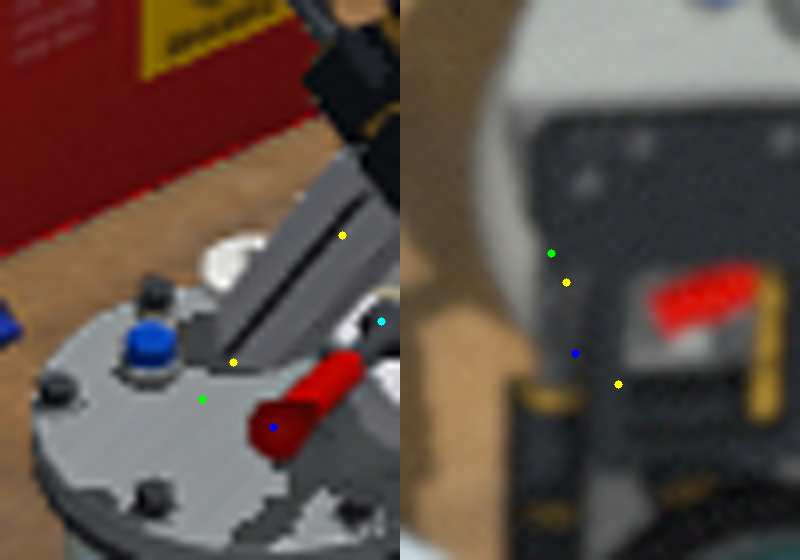

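```bash
python3 - <<'E'
from geo import *
tcp=np.array(arm.current_ee_pos()); X=R.from_rotvec(arm.current_orientation()).as_matrix()
x,e=tri(dict(scene=(304.5,209.1),top=(295.1,237.3)));print(x,e,tcp,X.T@(x-tcp))
th=.03;t=knob(th)-A[:,2]*.014; XX=R.from_rotvec(rot(th)).as_matrix()
for s in(-.0595,-.047,.047,.0595): print(s,proj("scene",t+XX[:,1]*s)*1,proj("scene",t+XX[:,1]*s-XX[:,0]*.019))
k,e=tri(dict(scene=(309.25,218.1),top=(296.3,248.3)));print(k,e,knob(.03))
E
python3 - <<'E'
import cv2
a=cv2.imread("pics/k1.png")[:, :400]; cv2.imwrite("pics/k1b.png",cv2.resize(a,None,fx=1.5,fy=1.5))
E
```

```text
[ 0.4988 -0.032   0.1912] 0.0035753024148152943 [ 0.505  -0.0275  0.1746] [-0.018   0.0025  0.0014]
-0.0595 [325.3166 239.839 ] [329.719  235.5343]
-0.047 [321.1731 235.9114] [325.5083 231.5528]
0.047 [290.3141 206.6606] [294.1526 201.9043]
0.0595 [286.25   202.8083] [290.0237 198.0001]
[ 0.481  -0.033   0.1761] 0.0013303784726280369 [ 0.4809 -0.0325  0.1768]
```

View pics/k1b.png

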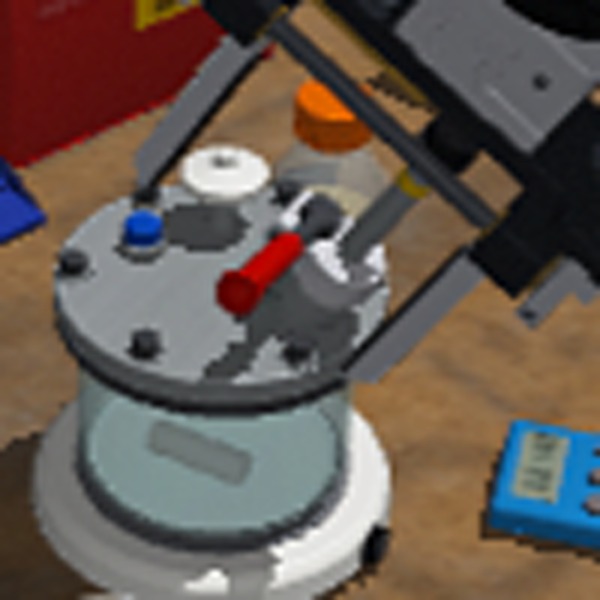

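The measured finger ends sit about 18–20 mm short of the reported TCP in both views: open tips at about (294,199) and (331,232), closed tip at (304,209). So I closed above the ball. I'll back off and go about 20 mm deeper.

Run:
```python
from arc import *
arm.line_to(knob(.33)+A[:,2]*.03,max_speed=.15)
arm.gripper_open()
th=.03
arm.line_to(knob(th)+A[:,2]*.03,rot(th),max_speed=.12)
print(arm.line_to(knob(th)-A[:,2]*.034,max_speed=.08,stop_force=5))
print(arm.ik(knob(1.5)-A[:,2]*.034,rot(1.5)))
arm.clamp(15)
print(arm.current_gripper_width()*94, A.T@np.array(arm.current_force()),arm.current_time())
b=[]
for n,(x0,y0) in {"scene":(270,170),"top":(270,190)}.items():
    b.append(cv2.resize(arm.grab_frame(n)[y0:y0+100,x0:x0+100],None,fx=4,fy=4,interpolation=cv2.INTER_CUBIC))
cv2.imwrite("pics/k4.png",np.hstack(b))
```

```text
False
[-0.5263  0.0525  1.9248  0.52    0.8787  0.3499]
15.804833535038416 [-1.3253 -0.4263  0.7974] 12.4
```

View pics/k4.png

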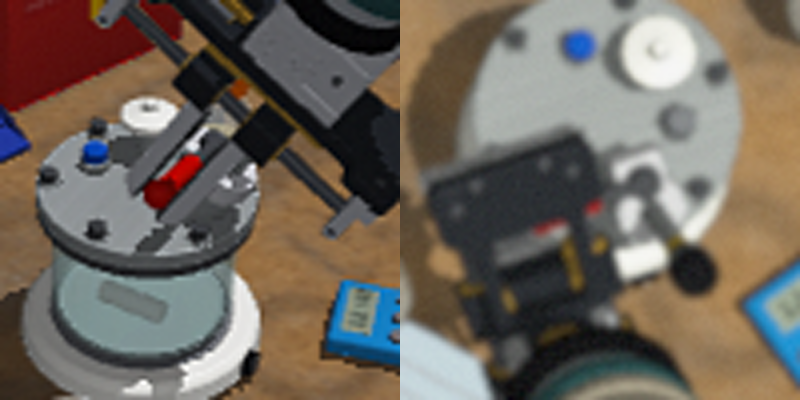

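The knob is gripped at 15.8 mm. Next I'll swing it.

Run:
```python
from arc import *
arc(.03,.33,2,off=.034)
```

```text
0.18 False tan 0.7 rad -0.8 ax -0.6 w 0.169 12.8
0.33 False tan 0.5 rad -2.5 ax -1.0 w 0.166 13.1
```

Run:
```python
from arc import *
arc(.33,.75,3,off=.034)
b=[]
for n,(x0,y0) in {"scene":(270,170),"top":(270,190)}.items():
    b.append(cv2.resize(arm.grab_frame(n)[y0:y0+100,x0:x0+100],None,fx=4,fy=4,interpolation=cv2.INTER_CUBIC))
cv2.imwrite("pics/k5.png",np.hstack(b))
```

```text
0.47 False tan 0.4 rad -5.4 ax -0.7 w 0.166 13.39
0.61 False tan -0.5 rad -5.7 ax 0.5 w 0.167 13.68
0.75 False tan 0.6 rad -5.4 ax 2.0 w 0.170 13.97
```

View pics/k5.png

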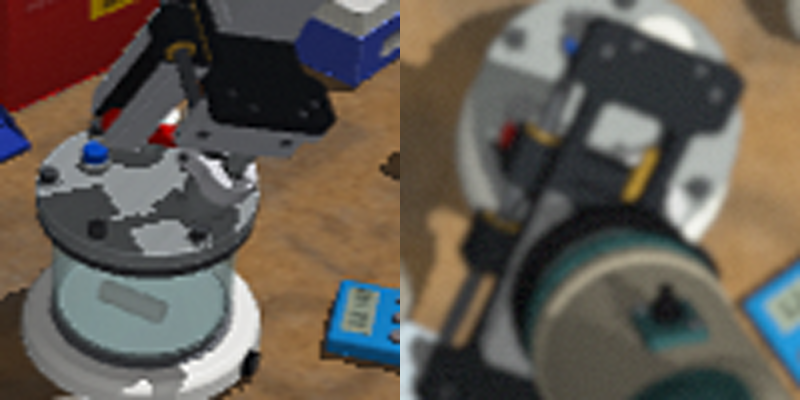

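Run:
```python
from arc import *
arc(.75,1.45,5,off=.034)
```

```text
0.89 False tan 0.7 rad -6.7 ax 2.8 w 0.164 14.37
1.03 False tan 1.0 rad -4.7 ax 3.5 w 0.167 14.66
1.17 False tan 0.1 rad -5.3 ax 4.3 w 0.168 14.95
1.31 False tan 0.1 rad -3.5 ax 4.5 w 0.167 15.24
1.45 False tan 0.9 rad -3.9 ax 3.9 w 0.165 15.53
```

Run:
```python
from arc import *
arm.gripper_open()
arm.line_to(knob(1.45)+A[:,2]*.07,max_speed=.2)
arm.move_pose([.36,-.30,.36],rot(1.45))
print(arm.current_time(),arm.current_force())
for n,(x0,y0) in {"scene":(290,175),"top":(290,205)}.items():
    im=arm.grab_frame(n); cv2.imwrite(f"pics/o_{n}_full.png",im)
    cv2.imwrite(f"pics/o_{n}.png",cv2.resize(im[y0:y0+50,x0:x0+66],None,fx=12,fy=12,interpolation=cv2.INTER_CUBIC))
```

```text
18.5667 [-0.401   0.8435  0.5418]
```

View pics/o_scene.png

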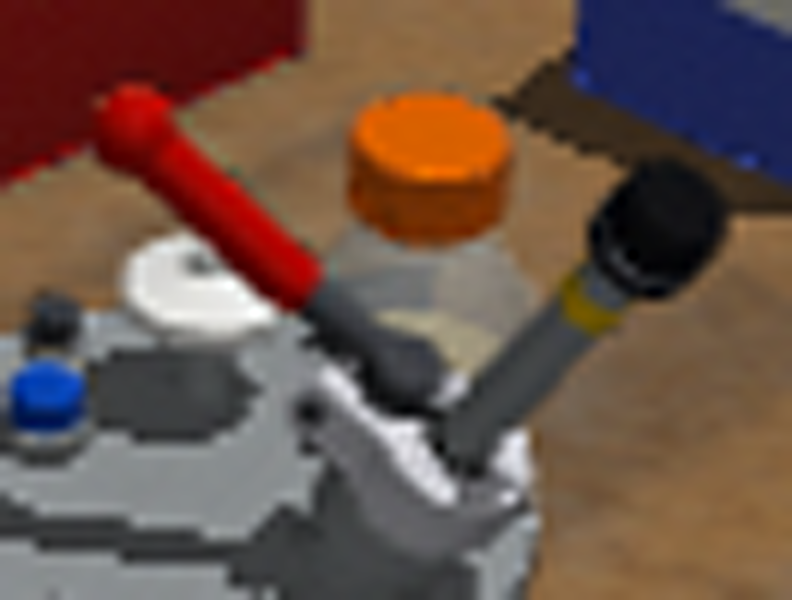

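View pics/o_top.png

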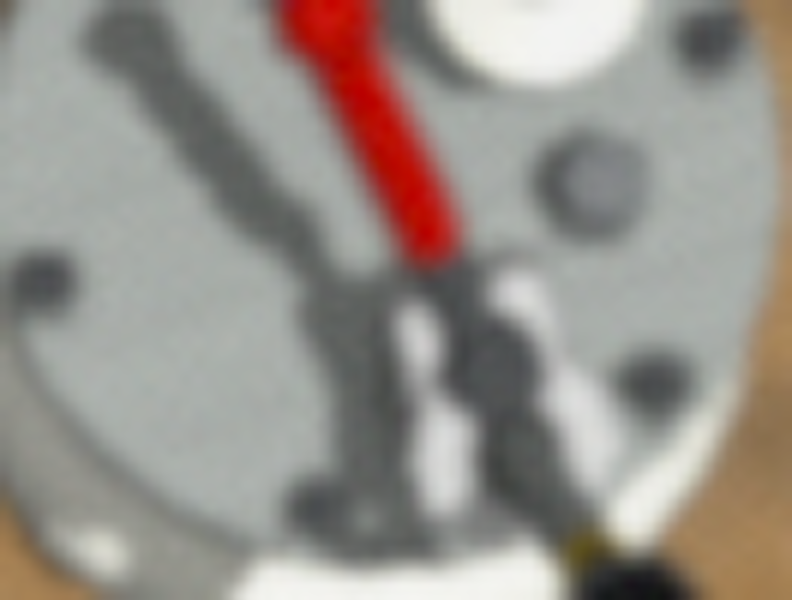

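Lever is clearly open: knob at scene (301,185) and top (317,206), tube unchanged. I'll refine the fit with both lever positions, then push the cap.

```bash
cat > fit3.py <<'E'
from fit2 import *
im=cv2.imread("pics/o_top_full.png"); h=cv2.cvtColor(im,cv2.COLOR_BGR2HSV)[190:235,300:340].astype(int)
m=((h[...,0]<8)|(h[...,0]>172))&(h[...,1]>150)&(h[...,2]>80); ys,xs=np.nonzero(m); print("top red",xs.min()+300,ys.min()+190, [ (y+190,xs[ys==y].min()+300,xs[ys==y].max()+300) for y in range(ys.min(),ys.min()+12)])
O2={"scene":(300.75,185.3),"top":(316.5,206.0)}
def res2(p):
    q=pts(p[:3],p[3],p[4],p[10])["lever_knob"]; B={"scene":p[6:8],"top":p[8:10]}
    return np.r_[res(p[:10]),np.concatenate([(proj(n,q)+B[n]-O2[n])/.4 for n in O2])]
s=least_squares(res2,[.49,-.1,.157,.35,.045,.02,0,0,0,0,1.45]); p=s.x
print(p,s.cost); print(np.sqrt(np.diag(np.linalg.inv(s.jac.T@s.jac))))
np.save("fit.npy",p[:6]);np.save("bias.npy",p[6:10])
E
python3 fit3.py | tail -12
```

```text
scene band_mid [-0.3229  0.1421]
scene port_face [-0.1904 -0.5288]
scene hub [-0.0044 -0.7786]
top lever_knob [-0.1939 -0.3982]
top cap_top [ 0.1313 -0.0777]
top band_mid [0.1312 0.4595]
top hub [0.0444 0.3681]
top red 313 203 [(203, np.int64(315), np.int64(318)), (204, np.int64(314), np.int64(320)), (205, np.int64(313), np.int64(320)), (206, np.int64(313), np.int64(320)), (207, np.int64(314), np.int64(320)), (208, np.int64(314), np.int64(320)), (209, np.int64(315), np.int64(320)), (210, np.int64(316), np.int64(321)), (211, np.int64(317), np.int64(321)), (212, np.int64(317), np.int64(322)), (213, np.int64(318), np.int64(322)), (214, np.int64(318), np.int64(323))]
[ 0.4943 -0.1023  0.1569  0.3427  0.0427  0.0345  0.8355  0.5497 -0.3146
 -0.623   1.4298] 8.447546099576991
[0.0016 0.0016 0.0005 0.0136 0.0009 0.0143 0.6451 0.486  0.8408 0.8356
 0.0186]
```

```bash
cat > push.py <<'E'
from geo import *
th=1.43
def zz(): return float((np.array(arm.current_ee_pos())-PF)@A[:,2])
def Fz(): return float(np.array(arm.current_force())@A[:,2])
def go(z,sp=.1,stop=None):
    s=arm.line_to(PF+A[:,2]*z,rot(th),max_speed=sp,stop_force=stop); return s
E
python3 - <<'E'
from push import *
arm.clamp(15)
arm.move_pose(PF+A[:,2]*.15,rot(th))
go(.10,.1,4); f=Fz()
print(arm.current_time(),zz(),f)
s=go(.04,.015,2); print(s,zz(),Fz()-f,A.T@(np.array(arm.current_ee_pos())-PF),arm.current_time())
arm.grab_frame("scene")
b=[]
for n,(x0,y0) in {"scene":(290,165),"top":(290,205)}.items():
    b.append(cv2.resize(arm.grab_frame(n)[y0:y0+66,x0:x0+66],None,fx=6,fy=6,interpolation=cv2.INTER_CUBIC))
cv2.imwrite("pics/c1.png",np.hstack(b))
E
```

```text
21.5417 0.10034812424311058 -0.28534996819196345
True 0.05266394796852748 2.6319786573223056 [-0.0001  0.      0.0527] 24.2917
```

View pics/c1.png

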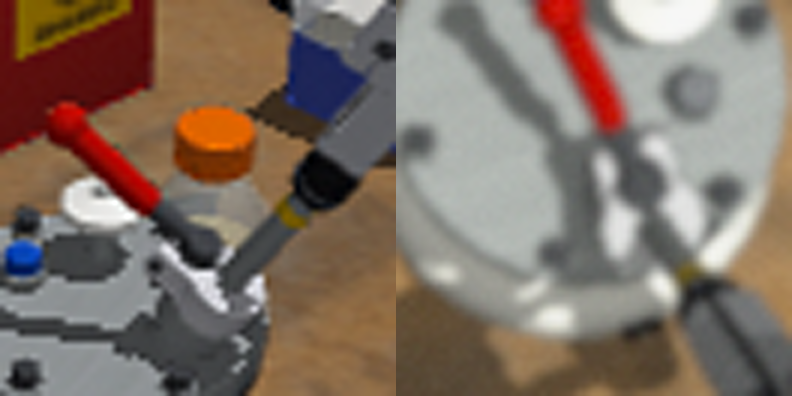

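Run:
```python
from push import *
f=Fz()
s=go(.0527-.036,.05,25); print(s,zz(),Fz(),arm.current_time())
go(.05,.15); f=Fz()
s=go(.0,.015,1.5); print(s,zz(),Fz()-f,arm.current_time())
go(.06,.2)
arm.line_to(PF+A@np.array([-.09,-.06,.12]),max_speed=.3)
print(arm.current_time())
for n,(x0,y0) in {"scene":(300,183),"top":(300,215)}.items():
    im=arm.grab_frame(n); cv2.imwrite(f"pics/d_{n}_full.png",im)
    cv2.imwrite(f"pics/d_{n}.png",cv2.resize(im[y0:y0+40,x0:x0+60],None,fx=12,fy=12,interpolation=cv2.INTER_CUBIC))
print(arm.place_of("scene","band_edge"),arm.place_of("scene","port_face"),arm.place_of("top","band_edge"),arm.place_of("top","port_face"))
```

```text
False 0.016823069978991283 5.495941323750084 25.3083
True 0.018982270069053987 1.9665529277614981 27.65
28.5667
[{'position': [361.8, 250.0], 'score': 0.61}, {'position': [329.9, 204.2], 'score': 0.52}] [{'position': [325.9, 211.4], 'score': 0.76}] [{'position': [338.1, 242.5], 'score': 0.67}] [{'position': [335.1, 243.6], 'score': 0.57}, {'position': [380.7, 189.1], 'score': 0.35}]
```

View pics/d_scene.png

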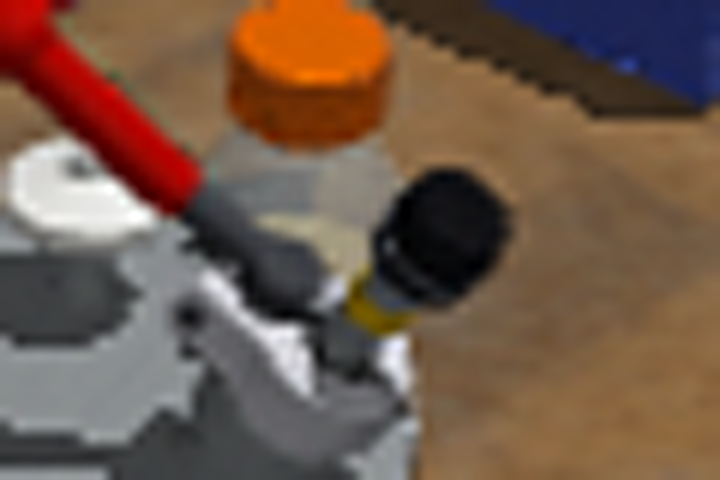

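View pics/d_top.png

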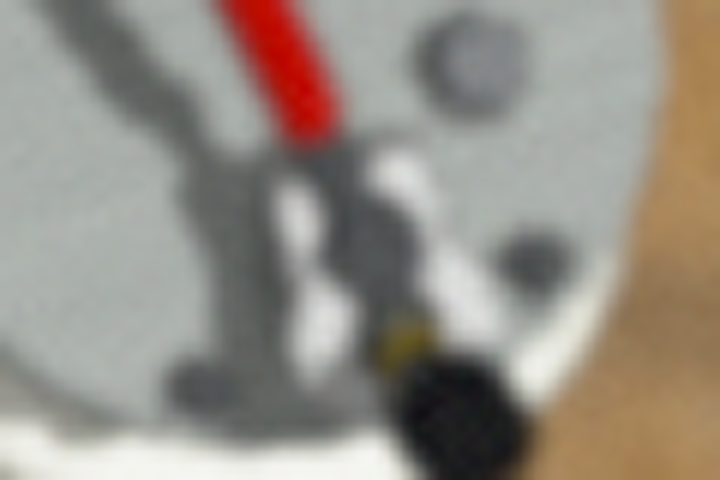

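```bash
cat > ov.py <<'E'
from geo import *
import sys
B=np.load("bias.npy");B={"scene":B[:2],"top":B[2:]}
pre=sys.argv[1]; s=float(sys.argv[2])
for n,(x0,y0) in {"scene":(305,188),"top":(310,222)}.items():
    S=16; im=cv2.imread(f"pics/{pre}_{n}_full.png"); a=cv2.resize(im[y0:y0+35,x0:x0+48],None,fx=S,fy=S,interpolation=cv2.INTER_CUBIC)
    def ring(z,r,col):
        for t in np.linspace(0,2*np.pi,60):
            u=(proj(n,PF+A@np.array([r*np.cos(t),r*np.sin(t),z]))+B[n]-[x0,y0]+.5)*S; cv2.circle(a,tuple(int(i) for i in u),1,col,-1)
    ring(0,.017,(255,0,255)); ring(0,.006,(0,0,255)); ring(s,.006,(0,255,0)); ring(s+.006,.006,(255,255,0)); ring(s+.014,.011,(0,255,255)); ring(s+.034,.011,(0,255,255))
    cv2.imwrite(f"pics/{pre}_{n}_ov.png",a)
E
python3 ov.py d .009
```

```text
(no output)
```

View pics/d_scene_ov.png

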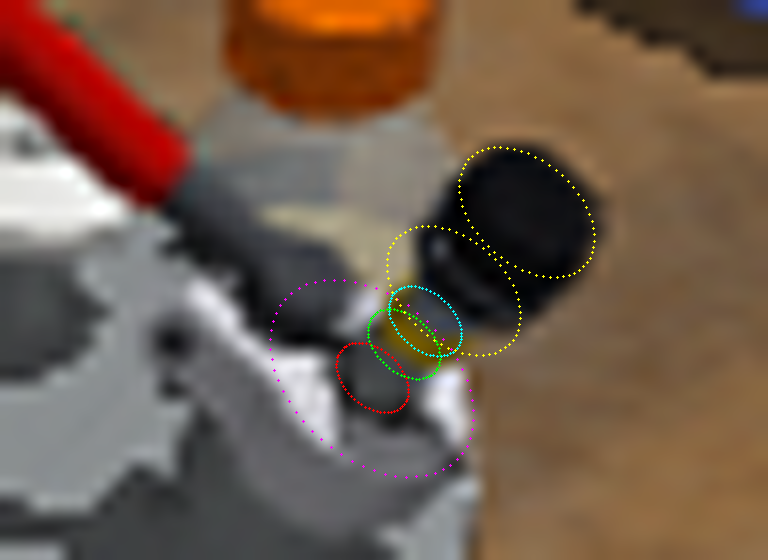

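View pics/d_top_ov.png

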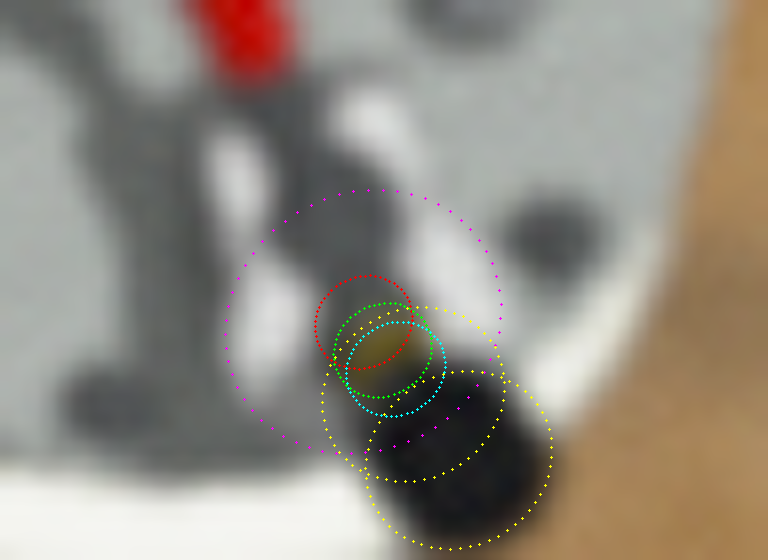

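```bash
cat > blob.py <<'E'
from geo import *
import sys
B=np.load("bias.npy");B={"scene":B[:2],"top":B[2:]}
def blobs(pre):
    out={}
    for n,(x0,x1,y0,y1) in {"scene":(318,356,183,216),"top":(325,356,235,270)}.items():
        im=cv2.imread(f"pics/{pre}_{n}_full.png");S=4
        im=cv2.resize(im[y0:y1,x0:x1],None,fx=S,fy=S,interpolation=cv2.INTER_CUBIC);h=cv2.cvtColor(im,cv2.COLOR_BGR2HSV).astype(int)
        for k,m in(("cap",h[...,2]<50),("yel",(h[...,0]>18)&(h[...,0]<36)&(h[...,1]>125)&(h[...,2]<200))):
            nn,lab,st,ce=cv2.connectedComponentsWithStats(m.astype(np.uint8));
            L=[(st[i,4],np.round((ce[i]+.5)/S-.5+[x0,y0],2),st[i,:4]/S+[x0,y0,0,0]) for i in range(1,nn) if st[i,4]>40]
            L.sort(key=lambda t:-t[0]); out[n,k]=L[:3]
    return out
if __name__=="__main__":
    for pre in sys.argv[1:]:
        for k,L in blobs(pre).items(): print(pre,k,*L,sep="\n   ")
    for n in CAL:
        for s in (0,.01,.02,.03,.0427): print(n,s,"bandmid",proj(n,PF+A[:,2]*(s+.003))+B[n],"capmid",proj(n,PF+A[:,2]*(s+.024))+B[n])
E
python3 blob.py o d
```

```text
o
   ('scene', 'cap')
   (np.int32(1595), array([344.41, 193.42]), array([339.  , 187.75,  12.5 ,  12.25]))
   (np.int32(449), array([322.71, 207.55]), array([318.  , 202.  ,  12.25,  12.75]))
o
   ('scene', 'yel')
   (np.int32(246), array([338.18, 200.08]), array([336.25, 197.25,   5.75,   5.75]))
o
   ('top', 'cap')
   (np.int32(1405), array([342.8 , 257.33]), array([338.  , 252.5 ,  10.5 ,  10.75]))
o
   ('top', 'yel')
   (np.int32(63), array([338.18, 250.38]), array([337.5 , 249.75,   2.5 ,   2.25]))
d
   ('scene', 'cap')
   (np.int32(1428), array([336.18, 202.43]), array([331.25, 197.25,  11.  ,  11.25]))
   (np.int32(345), array([321.47, 206.27]), array([318.  , 202.  ,   9.25,   8.5 ]))
   (np.int32(57), array([329.43, 213.44]), array([328.5 , 212.75,   3.  ,   2.  ]))
d
   ('scene', 'yel')
   (np.int32(223), array([330.7 , 208.47]), array([328.75, 205.5 ,   6.  ,   5.5 ]))
d
   ('top', 'cap')
   (np.int32(1233), array([337.79, 249.81]), array([333.25, 245.  ,  10.25,  10.5 ]))
d
   ('top', 'yel')
   (np.int32(94), array([333.39, 243.48]), array([332.  , 242.75,   3.75,   2.75]))
scene 0 bandmid [328.4525 210.4151] capmid [333.1121 205.4217]
scene 0.01 bandmid [330.6531 208.0568] capmid [335.3832 202.988 ]
scene 0.02 bandmid [332.8869 205.6631] capmid [337.6889 200.517 ]
scene 0.03 bandmid [335.1545 203.233 ] capmid [340.0303 198.0079]
scene 0.0427 bandmid [338.0844 200.0932] capmid [343.0563 194.7652]
top 0 bandmid [332.6295 242.2392] capmid [335.4936 246.3809]
top 0.01 bandmid [333.9778 244.1889] capmid [336.9023 248.4178]
top 0.02 bandmid [335.3544 246.1795] capmid [338.341  250.4984]
top 0.03 bandmid [336.7601 248.2122] capmid [339.8109 252.6239]
top 0.0427 bandmid [338.5887 250.8565] capmid [341.7242 255.3906]
```

Run:
```python
from push import *
c=CAL["top"]
print([proj("top",np.array([x,-.115,0])) for x in(.30,.33,.36)], arm.current_ee_pos())
D=R.from_matrix(np.array([[0,0,1],[0,1,0],[-1,0,0]],float)).as_rotvec()
for y in(np.array([0,1,0]),np.array([0,-1,0])):
    x=np.array([0,0,-1.]); rv=R.from_matrix(np.c_[x,y,np.cross(x,y)]).as_rotvec()
    print(arm.ik([.33,-.115,.06],rv),arm.ik([.33,-.115,-.03],rv)); 
print(arm.current_q())
```

```text
[array([334.7446, 339.2794]), array([334.3541, 325.1561]), array([333.9675, 311.1686])] [ 0.385  -0.2039  0.2157]
[-0.5352  0.0458  2.1243  0.      0.9715 -2.106 ] [-0.5352  0.1997  2.2625  0.      0.6794 -2.106 ]
[-0.5352  0.0458  2.1243 -0.      0.9715  1.0356] [-0.5352  0.1997  2.2625 -0.      0.6794  1.0356]
[-1.1804 -0.0906  1.9712  0.5484  1.2815 -0.2608]
```

Run:
```python
from push import *
best=None
for a in np.linspace(-np.pi,np.pi,25):
    x=np.array([0,0,-1.]); y=np.array([np.cos(a),np.sin(a),0]); rv=R.from_matrix(np.c_[x,y,np.cross(x,y)]).as_rotvec()
    q=arm.ik([.33,-.115,.02],rv)
    if q is not None and (best is None or abs(q[5]+.1)<best[0]): best=(abs(q[5]+.1),rv,a)
rv=best[1]; print(best)
arm.move_pose([.33,-.115,.02],rv); print(arm.current_time(),arm.current_force())
s=arm.line_to([.33,-.115,-.035],max_speed=.025,stop_force=2); print(s,arm.current_ee_pos(),arm.current_force(),arm.current_time())
arm.line_to([.33,-.115,.05],max_speed=.2)
```

```text
(np.float64(0.08835542829306889), array([ 1.5835,  0.9142, -1.5835]), np.float64(-0.5235987755982991))
29.7333 [-0.4218  0.4573  0.7856]
True [ 0.33   -0.115  -0.0279] [-0.6335  0.0383  5.2657] 31.425
```

Run:
```python
from push import *
th=1.5708
g=lambda x,z: PF+A@np.array([x,0,z])
arm.move_pose(g(-.06,.08),rot(th))
arm.line_to(g(-.0215,.045),rot(th),max_speed=.2)
f=Fz(); print(arm.current_time())
s=arm.line_to(g(-.0215,-.01),max_speed=.06,stop_force=3); print(s,zz())
if not s:
    f=Fz(); s=arm.line_to(g(-.0215,-.04),max_speed=.015,stop_force=2); print(s,zz(),Fz()-f,A.T@np.array(arm.current_force()),A.T@(np.array(arm.current_ee_pos())-PF))
for n in CAL: cv2.imwrite(f"pics/f_{n}_full.png",arm.grab_frame(n))
print(arm.current_time())
b=[]
for n,(x0,y0) in {"scene":(295,180),"top":(300,215)}.items():
    b.append(cv2.resize(cv2.imread(f"pics/f_{n}_full.png")[y0:y0+50,x0:x0+50],None,fx=8,fy=8,interpolation=cv2.INTER_CUBIC))
cv2.imwrite("pics/f1.png",np.hstack(b))
```

```text
33.0333
False -0.010004251495597548
True -0.01121378990512665 1.296454296053297 [-0.04   -0.3754 -0.0409] [-0.0228  0.0009 -0.0112]
34.6167
```

View pics/f1.png

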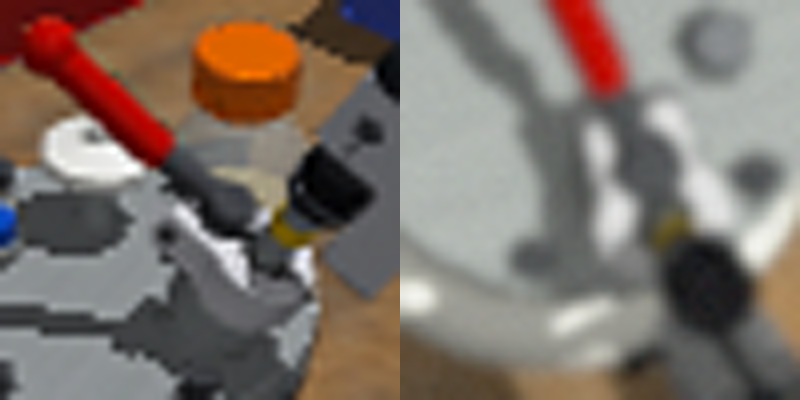

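That stop was a start-up transient: the force is about 0. Scene view shows the finger still above the collar rim, right of the cap, so I'll continue.

Run:
```python
from push import *
th=1.5708
g=lambda x,z: PF+A@np.array([x,0,z])
arm.dwell(.2)
f=Fz(); s=arm.line_to(g(-.0215,-.036),rot(th),max_speed=.015,stop_force=2.5); print(s,zz(),Fz()-f,A.T@np.array(arm.current_force()),A.T@(np.array(arm.current_ee_pos())-PF))
for n in CAL: cv2.imwrite(f"pics/f_{n}_full.png",arm.grab_frame(n))
print(arm.current_time())
b=[]
for n,(x0,y0) in {"scene":(295,180),"top":(300,215)}.items():
    b.append(cv2.resize(cv2.imread(f"pics/f_{n}_full.png")[y0:y0+50,x0:x0+50],None,fx=8,fy=8,interpolation=cv2.INTER_CUBIC))
cv2.imwrite("pics/f2.png",np.hstack(b))
```

```text
True -0.027127719872212405 6.378489354378256 [ 0.4611 -0.2763  6.3206] [-0.0225  0.0007 -0.0271]
35.95
```

View pics/f2.png

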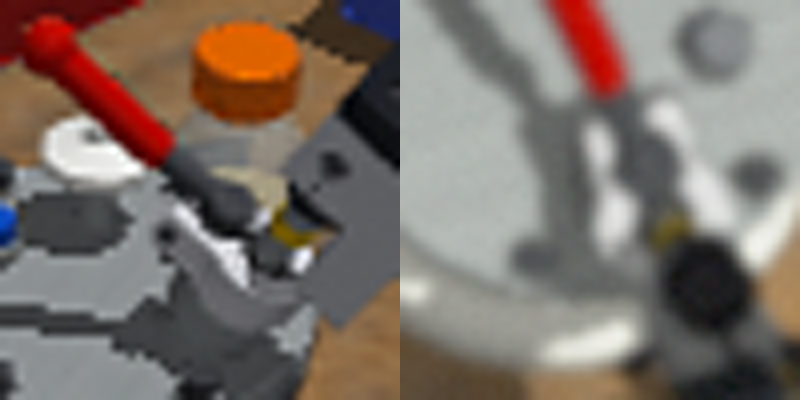

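The collar touch puts the port face at TCP z = -27.0 mm, which agrees with the bench touch (finger offset about 27.5 mm, face height 157 mm). So the depth now is about 12 mm, and I'll push on from there.

Run:
```python
from push import *
th=1.5708
g=lambda x,z: PF+A@np.array([x,0,z])
arm.line_to(g(-.024,-.015),max_speed=.1)
arm.line_to(g(-.024,.027),max_speed=.2)
arm.line_to(g(0,.027),max_speed=.1)
print(zz(),arm.current_time())
s=go(.0048,.04,25); print(s,zz(),Fz(),A.T@(np.array(arm.current_ee_pos())-PF))
go(.015,.1); arm.dwell(.15)
f=Fz(); s=go(-.002,.012,1.3); print(s,zz(),Fz()-f,arm.current_time())
arm.dwell(.1); print(zz(),Fz()-f)
```

```text
0.02593985845370805 36.975
False 0.004976875800408605 5.9171318815659815 [-0.0002 -0.0002  0.005 ]
True 0.007131480213359587 2.7998606326979574 38.85
0.007220599149427057 1.432525906619414
```

Run:
```python
from push import *
th=1.5708
z0=zz()
for i in range(9):
    go(.0072+.0004*i,.02); arm.dwell(.1); print(round(zz()*1e3,2),np.round(Fz(),2))
print(arm.current_time())
go(.03,.1);arm.dwell(.1);print(Fz())
```

```text
7.22 1.79
7.56 0.82
7.89 0.87
8.35 0.87
8.79 0.22
9.23 0.72
9.61 0.52
10.0 -0.19
10.4 0.67
42.1
-0.15292414666528192
```

```bash
python3 - <<'E'
from push import *
th=1.5708
go(.012,.1)
s=go(.0036,.03,25); print(s,zz(),Fz())
go(.012,.05); arm.dwell(.1)
f=Fz(); s=go(-.002,.012,1.3); print(s,zz(),Fz()-f)
go(.08,.25)
arm.gripper_open()
arm.line_to(knob(1.43)+A[:,2]*.03,rot(1.43),max_speed=.2)
print(arm.current_time())
for n in CAL: cv2.imwrite(f"pics/g_{n}_full.png",arm.grab_frame(n))
E
python3 ov.py g 0
```

```text
False 0.004023583935888795 5.492532704153163
True 0.006174064698732826 1.5268748459432908
46.8667
```

View pics/g_scene_ov.png

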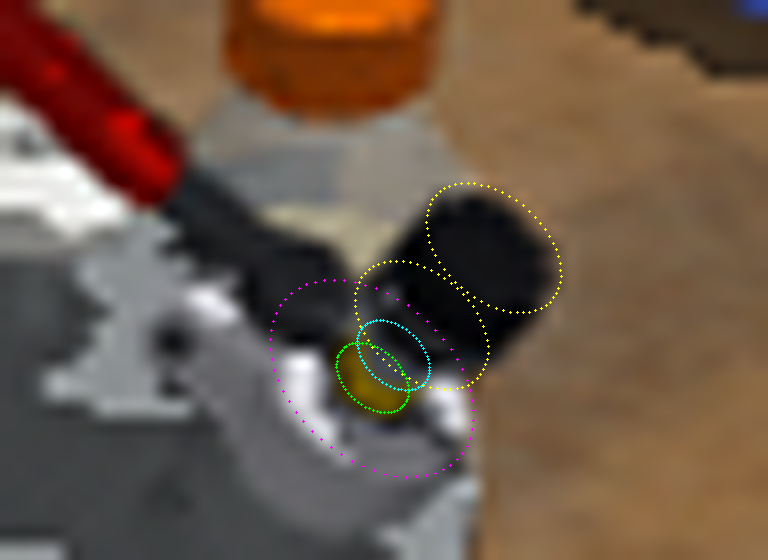

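Run:
```python
import cv2
a=cv2.imread("pics/g_scene_full.png")[175:225,285:352];cv2.imwrite("pics/g1.png",cv2.resize(a,None,fx=11,fy=11,interpolation=cv2.INTER_CUBIC))
```

```text
(no output)
```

View pics/g1.png

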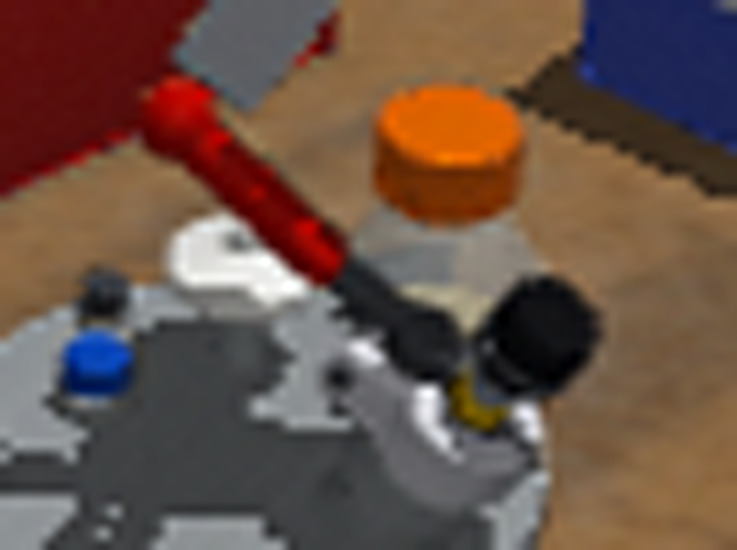

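Scene view: the yellow band sits right at the seal in the collar face, its lower edge hidden just at the mouth (about (328,211)). Now I'll close the lever.

Run:
```python
from arc import *
print(arm.line_to(knob(1.43)-A[:,2]*.041,rot(1.43),max_speed=.12,stop_force=6))
arm.clamp(15); print(arm.current_gripper_width()*94,arm.current_time(),A.T@np.array(arm.current_force()))
t=arc(1.43,.25,7,lim=14,off=.041)
print(t)
```

```text
False
15.687752984282143 48.9 [0.4796 0.416  0.7696]
1.26 False tan -2.6 rad 0.6 ax -0.1 w 0.168 49.22
1.09 False tan -1.2 rad 2.0 ax -0.6 w 0.168 49.53
0.92 False tan -0.1 rad 3.4 ax -1.0 w 0.167 49.85
0.76 False tan -0.8 rad 3.4 ax -0.4 w 0.165 50.17
0.59 False tan -1.1 rad 2.1 ax -0.2 w 0.167 50.48
0.42 False tan -0.5 rad 3.3 ax -1.4 w 0.168 50.8
0.25 False tan 0.3 rad 3.4 ax -0.9 w 0.165 51.12
0.25
```

Run:
```python
from arc import *
arc(.25,-.02,5,lim=9,sp=.04,off=.041)
arm.dwell(.1);print(A.T@np.array(arm.current_force()),arm.current_time())
```

```text
0.2 False tan 1.8 rad 5.4 ax -1.4 w 0.165 51.37
0.14 False tan 2.1 rad 5.8 ax -2.8 w 0.168 51.62
0.09 False tan 3.0 rad 5.0 ax -2.2 w 0.170 51.87
0.03 False tan 2.3 rad 5.5 ax -1.4 w 0.168 52.12
-0.02 False tan 2.4 rad 4.4 ax -0.5 w 0.165 52.37
[ 1.7462  4.6843 -0.115 ] 52.4667
```

Run:
```python
from arc import *
arc(-.02,-.065,3,lim=5,sp=.03,off=.041)
```

```text
-0.04 False tan 3.6 rad 6.3 ax -2.1 w 0.165 52.72
-0.05 False tan 7.7 rad 6.2 ax -4.0 w 0.166 52.97
-0.06 False tan 9.4 rad 5.8 ax -5.6 w 0.172 53.22
```

The tangential force rises to 9 N, so the lever is at its shut stop. Next I'll release and check.

```bash
python3 - <<'E'
from arc import *
arm.gripper_open()
arm.line_to(knob(-.06)+A[:,2]*.07,max_speed=.25)
arm.move_pose([.36,-.30,.36],rot(.8))
print(arm.current_time(),arm.current_force())
for n,(x0,y0) in {"scene":(295,183),"top":(290,222)}.items():
    im=arm.grab_frame(n); cv2.imwrite(f"pics/h_{n}_full.png",im)
    cv2.imwrite(f"pics/h_{n}.png",cv2.resize(im[y0:y0+45,x0:x0+60],None,fx=12,fy=12,interpolation=cv2.INTER_CUBIC))
E
python3 blob.py h | head -24
```

```text
56.2 [0.3457 0.3377 0.9038]
h
   ('scene', 'cap')
   (np.int32(1410), array([333.21, 205.57]), array([328.25, 200.5 ,  11.  ,  11.  ]))
   (np.int32(84), array([323.57, 208.23]), array([322.  , 207.5 ,   3.5 ,   2.25]))
   (np.int32(56), array([352.45, 191.68]), array([349.25, 191.75,   6.75,   0.75]))
h
   ('scene', 'yel')
   (np.int32(176), array([327.52, 211.56]), array([326.  , 209.25,   4.5 ,   4.75]))
h
   ('top', 'cap')
   (np.int32(1195), array([335.71, 247.02]), array([331.25, 242.5 ,   9.75,  10.  ]))
h
   ('top', 'yel')
scene 0 bandmid [328.4525 210.4151] capmid [333.1121 205.4217]
scene 0.01 bandmid [330.6531 208.0568] capmid [335.3832 202.988 ]
scene 0.02 bandmid [332.8869 205.6631] capmid [337.6889 200.517 ]
scene 0.03 bandmid [335.1545 203.233 ] capmid [340.0303 198.0079]
scene 0.0427 bandmid [338.0844 200.0932] capmid [343.0563 194.7652]
top 0 bandmid [332.6295 242.2392] capmid [335.4936 246.3809]
top 0.01 bandmid [333.9778 244.1889] capmid [336.9023 248.4178]
top 0.02 bandmid [335.3544 246.1795] capmid [338.341  250.4984]
top 0.03 bandmid [336.7601 248.2122] capmid [339.8109 252.6239]
top 0.0427 bandmid [338.5887 250.8565] capmid [341.7242 255.3906]
```

View pics/h_scene.png

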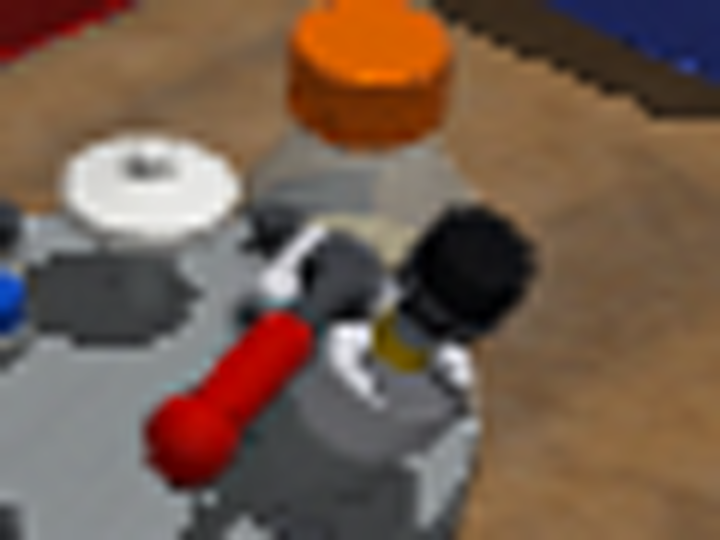

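View pics/h_top.png

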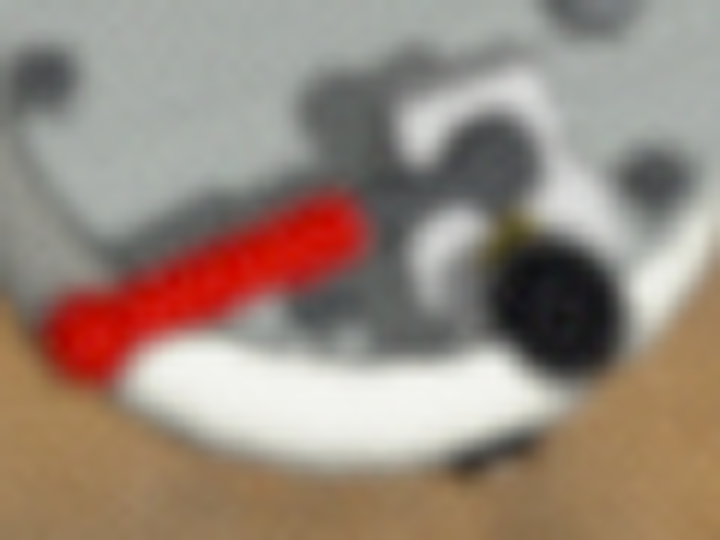

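View pics/h_scene_full.png

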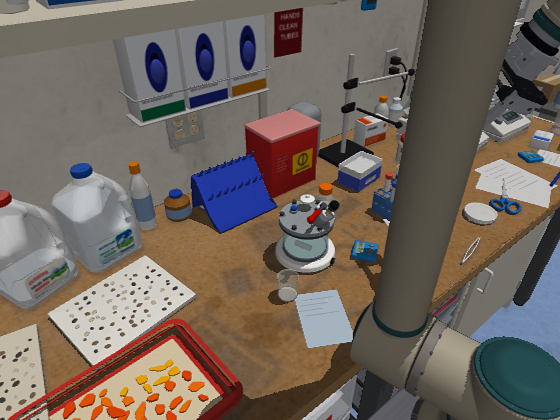

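Run:
```python
from bench import arm
arm.finish_job()
```

```text
the job is handed in; nothing more can be done
```

I opened the lever to about 1.43 rad, pushed the tube down in three strokes, then swung the lever shut and handed the job in at about 56 s. No verdict was reported.

**What the last checks showed**
- **Depth:** touching the tube gently after its final spring-back put the band's lower edge between 0.8 mm below and 0.5 mm above the port face. That was before I shut the lever. The last pictures agree to about 1 mm, and the band sits right at the mouth. I did not touch the tube again once it was locked.
- **Lever:** I pushed it shut until the force rose to about 9 N at the stop. In both views it now lies slightly further shut than it started.
- **Bystanders:** in the last scene picture the timer stands where it stood at the start, and I saw no change in the bottle or beaker.

**What failed or disagreed**
- **First grasp missed:** the fingers closed on nothing, because they actually end about 27 mm short of the reported TCP. The second try, about 20 mm deeper, held the knob.
- **Depth estimates differed:** the first camera fit put the band about 3 mm lower than touching did. I trusted the touch measurements on the port collar and the bench.

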